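# Clock a housing tube with the angle gauge

## Task

Slide the tape roll straight up off the angle gauge's post and lay it flat on the square rubber mat. Then take the gauge by its post, set its base across the top of the titanium tube with the dial facing along the tube, and rock it on the round of the tube until the swinging pointer settles on the set tab. Finish holding it there still, gripping the post, with the base kept pressed down on the tube so the line of contact can be scribed; leave the other things on the bench where they are.

Things in the scene. Friction and masses are not known exactly. Their poses are not given: they have to be found in the camera images.
- roll_center (a point): Dark tape roll, a rigid ring 62 mm outside, 36 mm bore, 24 mm tall, 70 g; starts flat on the collar of the gauge, loose round its square post. Point: centre of the ring half-way up; z along the ring's axis.
- gauge: Loose angle gauge, 0.36 to 0.54 kg, standing on the bench. Flat base plate 50 (x) x 100 (y) x 8 mm; open frame 100 mm wide (y), 40 deep, up to 102 mm high, white dial plate facing +x; on it a round collar 48 mm wide up to 116 mm, then an 18 mm square post up to 160 mm. Origin: centre of the underside; z up, x out of the dial (at first roughly away from the robot), y roughly to the robot's left.
- gauge_grip (a point): Centre of the gauge's square post (18 x 18 mm, 44 mm tall), where to grip it: 138 mm above the underside. Axes as the gauge's. At the start the roll covers the lower 24 mm of the post, and the top 20 mm stick out.
- gauge_base (a point): Centre of the gauge's flat underside, axes as the gauge's.
- pointer (a joint): Angle of the black pendulum pointer in the gauge, rad. It hangs from a pivot 84 mm above the underside, always plumb, and swings for 1 to 2 s after a movement. 0: along the gauge's centre line; positive: tip towards the gauge's +y. Leaning the gauge's top towards its +y by an angle makes it read that angle.
- tab (a joint): Angle of the set tab about the same pivot and in the same sense, rad, preset from 0.16 to 0.34 and stiff: it stays put. The pointer is on the mark when both angles agree, so the gauge's top must lean towards its +y by this angle.
- pointer_tip (a point): Lower tip of the pointer, 60 mm from the pivot, 6 mm in front (+x) of the gauge's middle plane.
- tab_mark (a point): Where the pointer's tip must be: the top edge of the set tab, the middle of a brass block 10 mm wide and 10 mm tall just below the arc of the tip, 60 mm from the pivot.
- tube: Dull titanium housing tube, fixed, 240 mm long along its own x (roughly away from the robot), 90 mm outside diameter, lying level in two black saddles, with a bolted 12 mm wide end ring 98 mm in diameter at either end. Origin: on the bench under its middle; its axis is 50 mm above that; y to the robot's left.
- tube_top (a point): Top of the tube at mid length, 95 mm above the bench (the tube's axis is 45 mm below this point). x along the tube.
- mat: Square black rubber mat, fixed, 110 x 110 x 3 mm, flat on the bench. Origin: centre of its underside.
- mat_top (a point): Centre of the mat's upper face, 3 mm above the bench.
- probe: Bystander, leave alone: brass temperature probe fitting, 28 mm wide, 55 mm tall, standing. Origin in its underside.
- indicator: Bystander, leave alone: black round dial indicator on a rubber foot, 93 mm tall. Origin in its underside.
- cover: Bystander, leave alone: white plastic pump cover, a round flanged dome 104 mm across, 46 mm tall. Origin in its underside.
- wrench: Bystander, leave alone: steel wrench lying flat. Origin in its underside.
- screwdriver: Bystander, leave alone: screwdriver lying flat. Origin in its underside.
- bottle: Bystander, leave alone: capped bottle, 56 mm wide, 130 mm tall. Origin in its underside.
Mind the look-alikes: they are no part of the job. Of the things shaped like the mat, the black one is meant.

How it is judged:
By the outcome, as a careful person would: the job done as asked, in the order asked, and still so for the second after the job is handed in, while the arm keeps its last pose, push and grip.
It also fails if it takes over 64 s, if anything falls off the work surface, if the arm or the gripper's body presses on something with over 40 N, if the wrist force passes 120 N, or if a joint passes its speed limit or range.

## Robot

A 7-joint arm with a two-finger parallel gripper is mounted at the origin on the work surface. World frame = base frame: x ahead of the robot, y to its left, z up, the work surface at z = 0. Lengths are in m, angles in rad, forces in N, time in s.
With the tool pointing down it reaches from about 0.425 to 0.875 m from the base axis. Payload 4.7 kg.
Tool frame: the origin (TCP) lies on the centre line of the jaws, within the pads' length; the fingertips stand 14 mm ahead of it and the grasp point (between the pads) lies 5 mm behind it; z points along the fingers, y is the line along which they close (so a half turn about z gives the same grasp; the last joint's range is limited). The gripper opens to 85 mm and grips with 20 to 120 N. Pads are 22 mm wide; open, the fingers measure 114 mm over their backs; the gripper's body (76 mm by 85 mm) begins 54 mm behind the grasp point. The pads swing forward as they close: fully open they stand 13 mm farther back than shut.
Start: joints at [-1.316, 0.321, -0.07, 1.45, 0.023, 1.371, -0.057], TCP at [0.155, 0.631, 0.245] pointing down, gripper open.
Joint ranges: [-2.86, 2.86], [-0.3, 2.09], [-1.38, 1.24], [0.06, 2.45], [-1.56, 4.7], [0.09, 2.05], [-2.69, 2.69]. Speed limits (rad/s): [2.57, 2.57, 3.14, 3.14, 3.14, 3.14, 3.14].

## Interface

Orientations are given as a unit quaternion [w, x, y, z].
In Python, from cell import bot gives the robot as it stands. The module is installed in compiled form; this text tells all that it offers. Calls block until the motion is done:
- bot.move_ptp(position, orientation): joint-space move of the TCP to a pose.
- bot.servo_line(position, ori=None, velocity=0.15): straight line of the TCP; ori=None keeps the orientation; velocity is the mean speed in m/s.
- bot.movej(angles): joint-space move.
- bot.command_gripper(opening, strength=None): finger opening in m; strength is the grip in N (None keeps the last); returns when the fingers have stopped.
- bot.pause(seconds).
- bot.ik(position, orientation): joint angles nearest the present ones, or None.
- bot.sense(): the state.
- bot.grab_frame(name): name is "side" or "top" or "wrist"; returns (picture, depth): 384x512x3 uint8, red, green, blue; 384x512 float32, m along the optical axis (not along the pixel's ray), 0 where there is no reading.
- bot.get_calibration(name): a dict with "intrinsics" (3x3 intrinsics, pixels), "distortion" ([k1, k2, p1, p2, k3] as OpenCV has them; the pictures are not rectified), "cam_to_world" (4x4, takes a point from camera to world coordinates). Camera axes: x right, y down, z forward; pixel columns grow to the right and rows downward; lengths in m; the calibration is good to about 2 mm. A picture is of the moment at which its call begins: read the wrist's pose just before it. get_calibration takes no time and is no camera call; for the wrist camera it gives the pose at the moment of the call.
A pose or a line that the arm cannot do raises bot.IKError and nothing moves.
- bot.close_job(): hands the job in; it is judged then, once.
The state is a dict: "t": time; "joints": joint angles; "dq": joint speeds; "joint_torque": joint torques, N m; "tcp_pos": TCP position; "tcp_rot": TCP orientation; "ft_force": force on the tool from outside, world axes, zero at the start; "moment": the same for the moment, N m; "width": finger opening in m; "grasp_force": force on a finger pad.
Only numpy, scipy, OpenCV 4.12 (cv2) and the standard library are available. Lean on these libraries where they do the work, as an engineer would, in place of code of your own. Each camera call takes 0.05 s, during which the arm holds its last target. There are 200 camera calls.

## Working session

There is one attempt and no reset: what is moved stays moved. The work goes in short steps, each a Python script; the robot and the scene stay as the last script left them, time stands still between calls to the robot, and variables do not carry over. Pictures are saved under pics/ and viewed, at most 10 in all, crops included, and the job is handed in when it is done.

```bash
ls; mkdir -p pics
python3 - <<'E'
from cell import bot
import cv2,numpy as np
s=bot.sense();print({k:np.round(v,3).tolist() for k,v in s.items()})
for n in ["top","side"]:
    im,d=bot.grab_frame(n);c=bot.get_calibration(n)
    np.savez(f"pics/{n}0.npz",im=im,d=d,**{k:np.array(v) for k,v in c.items()})
    cv2.imwrite(f"pics/{n}0.png",im[:,:,::-1]);print(n,np.round(c["intrinsics"],1).tolist(),np.round(c["distortion"],3).tolist(),np.round(c["cam_to_world"],3).tolist(),(d>0).mean())
a=cv2.imread("pics/top0.png");b=cv2.imread("pics/side0.png")
E
```

```text
pics
{'t': 0.0, 'joints': [-1.316, 0.322, -0.07, 1.452, 0.023, 1.371, -0.057], 'dq': [0.0, 0.001, 0.0, -0.001, -0.001, 0.0, -0.0], 'joint_torque': [-0.0, -49.361, -0.382, -31.431, 0.013, 0.012, -0.0], 'tcp_pos': [0.155, 0.631, 0.244], 'tcp_rot': [-0.0, 0.12, 0.993, -0.001], 'ft_force': [0.207, 0.45, -0.263], 'moment': [0.016, -0.041, 0.014], 'grasp_force': 0.0, 'width': 0.085}
top [[438.0, 0.0, 252.9], [0.0, 438.0, 193.5], [0.0, 0.0, 1.0]] [-0.1, 0.0, 0.0, 0.0, 0.0] [[0.03, -0.993, 0.116, 0.379], [-1.0, -0.028, 0.013, -0.021], [-0.01, -0.116, -0.993, 1.247], [0.0, 0.0, 0.0, 1.0]] 0.9960479736328125
side [[392.5, 0.0, 254.2], [0.0, 392.5, 188.5], [0.0, 0.0, 1.0]] [-0.08, 0.0, 0.0, 0.0, 0.0] [[0.995, -0.035, 0.091, 0.396], [-0.095, -0.572, 0.814, -1.012], [0.023, -0.819, -0.573, 0.835], [0.0, 0.0, 0.0, 1.0]] 0.9961344401041666
```

View pics/top0.png

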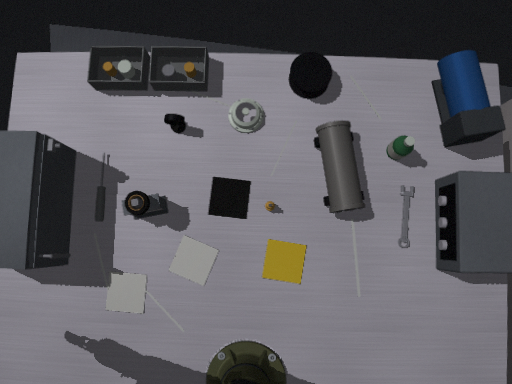

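View pics/side0.png

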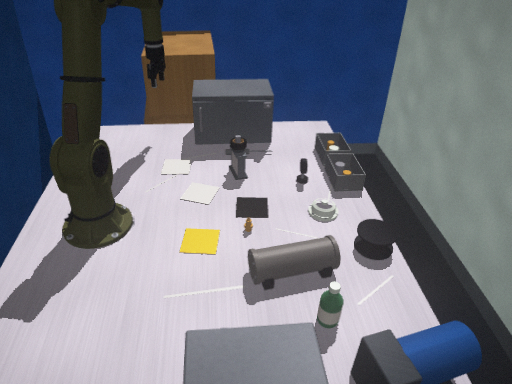

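The top view shows the gauge with its roll at about (140,203), the black mat at (230,198), the tube at (340,167) with its lower end at (347,208), and the probe at (270,206). The side view shows the gauge at (238,158), the mat at (252,207) and the tube at (293,260).

```bash
cat > h.py <<'E'
import numpy as np,cv2
from scipy.spatial.transform import Rotation as R
def cloud(d,c):
    h,w=d.shape; u,v=np.meshgrid(np.arange(w),np.arange(h))
    p=cv2.undistortPoints(np.stack([u,v],-1).reshape(-1,1,2).astype(float),np.array(c["intrinsics"]),np.array(c["distortion"])).reshape(h,w,2)
    P=np.dstack([p,np.ones((h,w))])*d[...,None]; M=np.array(c["cam_to_world"])
    P=P@M[:3,:3].T+M[:3,3]; P[d<=0]=np.nan; return P
def rays(uv,c):
    p=cv2.undistortPoints(np.array(uv,float).reshape(-1,1,2),np.array(c["intrinsics"]),np.array(c["distortion"])).reshape(-1,2)
    M=np.array(c["cam_to_world"]); return M[:3,3],np.c_[p,np.ones(len(p))]@M[:3,:3].T
def onplane(uv,c,z):
    o,r=rays(uv,c); return o+r*((z-o[2])/r[:,2])[:,None]
def down(yaw): # tool down, tool y axis at angle yaw from world x
    y=np.array([np.cos(yaw),np.sin(yaw),0]);z=np.array([0,0,-1.]);x=np.cross(y,z)
    return quat(np.c_[x,y,z])
def quat(m):
    q=R.from_matrix(m).as_quat(); return [q[3],q[0],q[1],q[2]]
E
python3 - <<'E'
from h import *
from cell import bot
for n in ["top","side"]:
    D=np.load(f"pics/{n}0.npz");c=dict(D);P=cloud(D["d"],c);im=D["im"].astype(int);z=P[...,2]
    b=(z<.02)&(np.abs(P[...,0]-.55)<.2)&(np.abs(P[...,1])<.4);print(n,"bench z",np.nanmedian(z[b]))
    # mat
    m=((im.max(2)<60)&(z<.015)).astype(np.uint8);nn,l,st,ct=cv2.connectedComponentsWithStats(m)
    i=l[198,230] if n=="top" else l[207,252]
    k,_=cv2.findContours((l==i).astype(np.uint8),0,1);r=cv2.minAreaRect(k[0]);q=onplane(cv2.boxPoints(r),c,.003)
    print("mat",q.mean(0).round(4),np.linalg.norm(np.diff(q,axis=0),axis=1).round(3),(q[1]-q[0]).round(3))
    # tube
    A=P[...,0];B=P[...,1]
    t=(z>.07)&(z<.11)&(np.abs(A-.5)<.25)&(B<-.12)&(B>-.4)
    for u in [(120,208)] : pass
    nn,l,st,ct=cv2.connectedComponentsWithStats(t.astype(np.uint8));i=1+np.argmax(st[1:,4]);p=P[l==i];
    print("tube",len(p),p.mean(0).round(3),p.min(0).round(3),p.max(0).round(3),np.percentile(p[:,2],98))
    np.save(f"pics/tube_{n}.npy",p)
    g=(z>.02)&(A>.4)&(A<.8)&(B>.1)&(B<.45)
    nn,l,st,ct=cv2.connectedComponentsWithStats(g.astype(np.uint8))
    for i in range(1,nn):
        if st[i,4]>15:
            p=P[l==i];print("obj",st[i].tolist(),np.median(p,0).round(3),p.max(0).round(3),p.min(0).round(3))
            for a,bb in [(.15,.17),(.13,.15),(.105,.125),(.08,.102)]:
                s=p[(p[:,2]>a)&(p[:,2]<bb)]
                if len(s):print("   ",a,len(s),s.mean(0).round(4),s.min(0).round(3),s.max(0).round(3))
w=bot.get_calibration("wrist");s=bot.sense()
T=np.eye(4);q=s["tcp_rot"];T[:3,:3]=R.from_quat([q[1],q[2],q[3],q[0]]).as_matrix();T[:3,3]=s["tcp_pos"]
print((np.linalg.inv(T)@np.array(w["cam_to_world"])).round(3).tolist(),np.array(w["intrinsics"]).round(0).tolist())
E
```

```text
top bench z 0.0007637087578862278
mat [0.5104 0.0619 0.003 ] [0.11 0.11 0.11] [ 0.11  -0.008  0.   ]
tube 2647 [ 0.597 -0.241  0.089] [ 0.474 -0.307  0.07 ] [ 0.722 -0.18   0.104] 0.09983125610541223
obj [164, 114, 21, 12, 205] [0.713 0.216 0.084] [0.729 0.246 0.097] [0.708 0.192 0.021]
    0.08 123 [0.7175 0.2178 0.089 ] [0.708 0.195 0.08 ] [0.729 0.245 0.097]
obj [95, 186, 10, 36, 230] [0.482 0.431 0.024] [0.531 0.443 0.031] [0.43 0.42 0.02]
obj [122, 191, 45, 25, 781] [0.477 0.281 0.132] [0.506 0.34  0.164] [0.445 0.236 0.02 ]
    0.15 59 [0.4752 0.2902 0.1594] [0.465 0.281 0.154] [0.485 0.3   0.164]
    0.13 342 [0.4762 0.2907 0.1396] [0.446 0.262 0.13 ] [0.506 0.322 0.15 ]
    0.105 79 [0.4759 0.2824 0.1154] [0.448 0.236 0.105] [0.503 0.339 0.125]
    0.08 120 [0.4788 0.2706 0.0989] [0.445 0.237 0.08 ] [0.504 0.339 0.102]
side bench z 0.0011776500140835422
mat [ 0.8946 -0.6133  0.003 ] [0. 0. 0.] [0. 0. 0.]
tube 1962 [ 0.594 -0.261  0.088] [ 0.474 -0.31   0.07 ] [ 0.72  -0.182  0.101] 0.09826669934524315
obj [226, 135, 24, 41, 548] [0.476 0.267 0.102] [0.53  0.432 0.163] [0.433 0.233 0.02 ]
    0.15 27 [0.4736 0.286  0.1576] [0.464 0.273 0.15 ] [0.483 0.3   0.163]
    0.13 125 [0.476  0.2817 0.1389] [0.445 0.258 0.13 ] [0.505 0.323 0.149]
    0.105 65 [0.4741 0.2685 0.1145] [0.445 0.235 0.105] [0.505 0.311 0.125]
    0.08 57 [0.4811 0.2497 0.0923] [0.446 0.235 0.08 ] [0.502 0.325 0.102]
obj [300, 159, 8, 18, 114] [0.714 0.206 0.073] [0.729 0.245 0.096] [0.706 0.189 0.02 ]
    0.08 43 [0.716  0.2099 0.0884] [0.706 0.196 0.08 ] [0.727 0.238 0.096]
[[0.0, -0.96, -0.279, 0.071], [1.0, 0.0, 0.001, 0.001], [-0.001, -0.279, 0.96, -0.127], [0.0, 0.0, 0.0, 1.0]] [[337.0, 0.0, 254.0], [0.0, 337.0, 190.0], [0.0, 0.0, 1.0]]
```

Run:
```python
from h import *
from scipy.optimize import least_squares
from cell import bot
for n in ["top","side"]:
    p=np.load(f"pics/tube_{n}.npy")
    q=p[(p[:,0]>.505)&(p[:,0]<.69)]
    f=lambda v:np.hypot((q[:,1]-v[0]-v[1]*(q[:,0]-.597))*np.cos(np.arctan(v[1])),q[:,2]-v[2])-.045
    r=least_squares(f,[-.24,0,.05],loss="soft_l1",f_scale=.002);v=r.x
    th=np.arctan(v[1]);a=(p[:,0]-.597)*np.cos(th)+(p[:,1]-v[0])*np.sin(th)
    print(n,"y0",v.round(4),"yaw",th.round(4),"along",np.percentile(a,[0,1,99,100]).round(4),"rms",np.std(f(v)).round(4))
D=np.load("pics/top0.npz");P=cloud(D["d"],dict(D))
g=P[(P[...,2]>.092)&(P[...,2]<.108)&(np.abs(P[...,0]-.476)<.05)&(np.abs(P[...,1]-.29)<.08)]
r=cv2.minAreaRect((g[:,:2]*1000).astype(np.float32));print("frame top",r)
for yaw in [-np.pi/2,-np.pi/2+.1,-np.pi/2-.1,np.pi/2]:
  for pos in [[.475,.29,.3],[.475,.29,.133],[.51,.062,.02],[.597,-.245,.24]]:
    j=bot.ik(pos,down(yaw));print(round(yaw,2),pos,None if j is None else np.round(j,2).tolist())
```

```text
top y0 [-0.245   0.1768  0.0508] yaw 0.175 along [-0.1213 -0.1172  0.1196  0.1242] rms 0.002
side y0 [-0.2447  0.1804  0.0504] yaw 0.1785 along [-0.1231 -0.1198  0.1163  0.1201] rms 0.0016
frame top ((475.6349182128906, 289.0569152832031), (40.60153579711914, 100.18244171142578), 12.899367332458496)
-1.57 [0.475, 0.29, 0.3] [-1.0, 0.1, 0.44, 1.62, -0.04, 1.43, -2.13]
-1.57 [0.475, 0.29, 0.133] [-1.0, 0.22, 0.46, 1.84, -0.11, 1.11, -2.08]
-1.57 [0.51, 0.062, 0.02] [-0.78, 0.32, 0.68, 2.03, -0.26, 0.87, -1.52]
-1.57 [0.597, -0.245, 0.24] [-0.2, 0.37, 0.71, 1.49, -0.24, 1.37, -1.04]
-1.47 [0.475, 0.29, 0.3] [-0.99, 0.1, 0.43, 1.62, -0.04, 1.43, -2.03]
-1.47 [0.475, 0.29, 0.133] [-1.0, 0.22, 0.45, 1.84, -0.11, 1.11, -1.98]
-1.47 [0.51, 0.062, 0.02] [-0.8, 0.33, 0.71, 2.03, -0.27, 0.87, -1.41]
-1.47 [0.597, -0.245, 0.24] [-0.19, 0.36, 0.7, 1.49, -0.24, 1.37, -0.95]
-1.67 [0.475, 0.29, 0.3] [-1.0, 0.1, 0.44, 1.62, -0.04, 1.43, -2.23]
-1.67 [0.475, 0.29, 0.133] [-1.01, 0.22, 0.47, 1.84, -0.11, 1.11, -2.18]
-1.67 [0.51, 0.062, 0.02] [-0.75, 0.31, 0.65, 2.03, -0.25, 0.87, -1.63]
-1.67 [0.597, -0.245, 0.24] [-0.21, 0.37, 0.73, 1.5, -0.25, 1.37, -1.14]
1.57 [0.475, 0.29, 0.3] [-0.78, 0.1, 0.2, 1.61, -0.02, 1.44, 0.99]
1.57 [0.475, 0.29, 0.133] [-0.77, 0.21, 0.19, 1.83, -0.04, 1.11, 1.01]
1.57 [0.51, 0.062, 0.02] [-0.66, 0.3, 0.55, 2.03, -0.2, 0.87, 1.57]
1.57 [0.597, -0.245, 0.24] [0.09, 0.32, 0.32, 1.48, -0.1, 1.36, 1.99]
```

```bash
cat >> h.py <<'E'
def snap(bot,name,fn=None):
    c=bot.get_calibration(name);im,d=bot.grab_frame(name)
    if fn: cv2.imwrite(fn,im[:,:,::-1]);np.savez(fn[:-3]+"npz",im=im,d=d,**{k:np.array(v) for k,v in c.items()})
    return im,d,c
def info(bot):
    s=bot.sense();print("t",round(s["t"],2),"tcp",np.round(s["tcp_pos"],4),"f",np.round(s["ft_force"],1),"m",np.round(s["moment"],2),"w",round(s["width"],4),"g",round(s["grasp_force"],1));return s
E
python3 - <<'E'
from h import *
from cell import bot
D=np.load("pics/top0.npz");P=cloud(D["d"],dict(D))
b=P[(P[...,1]>.45)&(P[...,2]>.06)&(P[...,0]>.25)&(P[...,0]<.75)];print("box",b.min(0),b.max(0))
g=down(-np.pi/2+.225)
bot.move_ptp([.155,.60,.42],bot.sense()["tcp_rot"])
bot.move_ptp([.4756,.29,.34],g);info(bot)
im,d,c=snap(bot,"wrist","pics/w1.png")
P=cloud(d,c);A,B,z=[P[...,i] for i in range(3)]
for a,bb,n in [(.092,.108,"frame"),(.132,.148,"roll"),(.152,.17,"post")]:
    m=(z>a)&(z<bb)&(np.hypot(A-.4756,B-.29)<.07);p=P[m]
    print(n,len(p),p.mean(0).round(4),cv2.minAreaRect((p[:,:2]*1000).astype(np.float32)))
E
```

```text
box [0.29959418 0.4765753  0.06023584] [0.64168195 0.63180003 0.2264297 ]
t 2.5 tcp [0.4749 0.2911 0.3395] f [-0.2 -1.  -0.2] m [-0.01 -0.   -0.01] w 0.0853 g 0.0
frame 1193 [0.4781 0.2909 0.1005] ((475.7622375488281, 292.2642822265625), (40.15574645996094, 99.22259521484375), 12.94960880279541)
roll 2059 [0.4781 0.2939 0.1384] ((477.28558349609375, 293.2535400390625), (60.54759979248047, 60.84797286987305), 11.45226764678955)
post 369 [0.4763 0.2914 0.1584] ((475.6239013671875, 291.30963134765625), (18.43305778503418, 17.004518508911133), 12.797866821289062)
```

View pics/w1.png

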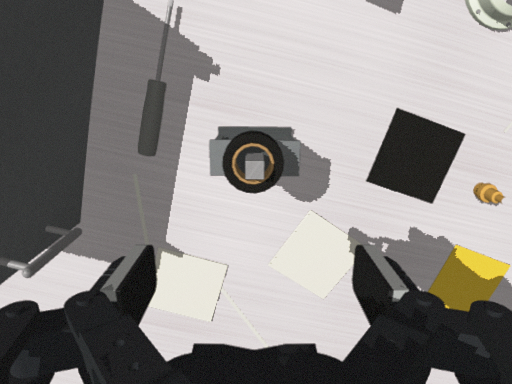

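The wrist view shows the post at (255,168) inside the roll at (253,162), and the frame level with the jaws. The black mat is at (415,155). The fits from the two views agree.

Run:
```python
from h import *
from cell import bot
D=np.load("pics/w1.npz");c=dict(D);P=cloud(D["d"],c)
m=((D["im"].max(2)<60)&(P[...,2]<.015)).astype(np.uint8);_,l,_,_=cv2.connectedComponentsWithStats(m)
k,_=cv2.findContours((l==l[155,415]).astype(np.uint8),0,1);b=cv2.minAreaRect(k[0]);q=onplane(cv2.boxPoints(b),c,.003);print("mat",q.mean(0),np.linalg.norm(np.diff(q,axis=0),axis=1))
g=down(-np.pi/2+.2243)
bot.servo_line([.4773,.2925,.2],g,velocity=.15)
bot.servo_line([.4773,.2925,.134],velocity=.06);info(bot)
bot.command_gripper(.055,40);info(bot)
bot.servo_line([.4773,.2925,.15],velocity=.05);info(bot)
bot.servo_line([.4773,.2925,.235],velocity=.12);info(bot)
snap(bot,"wrist","pics/w2.png")
im,d,c=snap(bot,"side","pics/s2.png")
cv2.imwrite("pics/s2c.png",cv2.resize(im[90:220,170:330,::-1],None,fx=4,fy=4))
```

```text
mat [0.50934847 0.06454475 0.003     ] [0.1091916  0.10712388 0.11389725]
t 4.88 tcp [0.4776 0.2927 0.1345] f [-0.1  0.2 -1. ] m [-0.01 -0.   -0.02] w 0.0854 g 0.0
t 5.24 tcp [0.478  0.2928 0.135 ] f [ 0.9 -0.7  4.4] m [-0.18 -0.   -0.04] w 0.0609 g 43.6
t 5.71 tcp [0.4773 0.2926 0.1501] f [-0.6  0.5 -0.2] m [ 0.07 -0.   -0.  ] w 0.061 g 43.4
t 6.57 tcp [0.4768 0.2923 0.2341] f [-0.7 -0.1 -0.8] m [-0.04 -0.01  0.03] w 0.0606 g 43.4
```

View pics/w2.png

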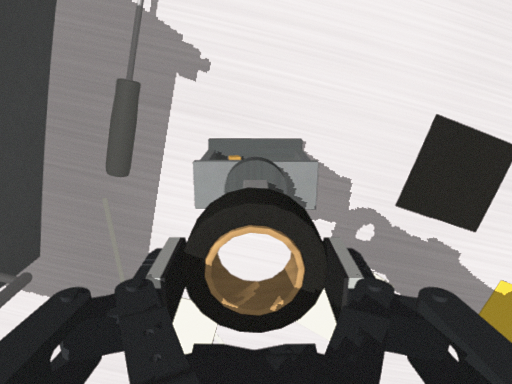

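The roll is in the jaws with its bore at (255,270). The gauge still stands below it, its brass tab visible at (236,157), and the mat is at (455,172).

Run:
```python
from h import *
from cell import bot
g=down(-np.pi/2+.2243)
m=[.5100,.0632]
bot.servo_line([*m,.2],g,velocity=.2)
bot.servo_line([*m,.04],velocity=.15)
z=.03
while z>.017:
    bot.servo_line([*m,z],velocity=.03);s=bot.sense()
    if s["ft_force"][2]>4: break
    z-=.002
info(bot);print(z)
bot.command_gripper(.085);info(bot)
bot.servo_line([*m,.15],velocity=.15)
bot.servo_line([.4758-.0,.291,.26],g,velocity=.25);info(bot)
im,d,c=snap(bot,"wrist","pics/w3.png");P=cloud(d,c);z=P[...,2]
for a,bb,n in [(.092,.108,"frame"),(.152,.17,"post")]:
    k=(z>a)&(z<bb)&(np.hypot(P[...,0]-.4756,P[...,1]-.29)<.07);p=P[k]
    print(n,len(p),p.mean(0).round(4),cv2.minAreaRect((p[:,:2]*1000).astype(np.float32)))
im,d,c=snap(bot,"top","pics/t3.png");P=cloud(d,c);z=P[...,2]
p=P[(z>.018)&(z<.036)&(np.hypot(P[...,0]-.51,P[...,1]-.063)<.06)];print("roll",len(p),p.mean(0),cv2.minAreaRect((p[:,:2]*1000).astype(np.float32)),np.percentile(p[:,2],[5,95]))
```

```text
t 10.94 tcp [0.5103 0.0632 0.0219] f [-7.  -1.5 17.2] m [-0.32  1.29  0.01] w 0.0609 g 44.9
0.01999999999999999
t 11.31 tcp [0.5097 0.0632 0.0197] f [ 0.6  0.  -0.4] m [-0.04 -0.02 -0.02] w 0.0851 g 0.0
t 13.5 tcp [0.4761 0.2889 0.2591] f [-1.1  0.   0.5] m [-0.06  0.   -0.01] w 0.0851 g 0.0
frame 2874 [0.4778 0.2929 0.1006] ((477.6167907714844, 292.48712158203125), (43.38385009765625, 99.26290893554688), 12.622984886169434)
post 646 [0.4766 0.292  0.1583] ((475.935302734375, 291.8703918457031), (17.899599075317383, 17.21971893310547), 12.645980834960938)
roll 258 [0.50975548 0.06318187 0.0270074 ] ((510.7043762207031, 62.59084701538086), (59.93427658081055, 59.185237884521484), 2.0093159675598145) [0.02281177 0.03093516]
```

View pics/w3.png

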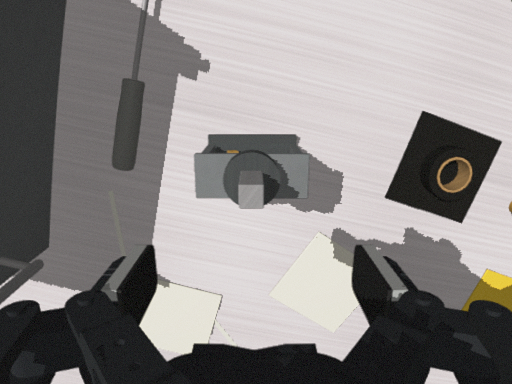

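The roll lies flat on the mat at (445,170), and the post is clear at (251,190) with the frame square to the jaws. Next I grip the post.

Run:
```python
from h import *
from cell import bot
g=down(-np.pi/2+.2225)
p=[.4761,.2918]
bot.servo_line([*p,.19],g,velocity=.15)
bot.servo_line([*p,.136],velocity=.07);info(bot)
bot.command_gripper(.01,90);s=info(bot);print(s["tcp_rot"])
bot.servo_line([*p,.24],velocity=.1);bot.pause(.3);info(bot)
im,d,c=snap(bot,"wrist","pics/w4.png")
cv2.imwrite("pics/w4c.png",cv2.resize(im[60:260,150:370,::-1],None,fx=3,fy=3))
```

```text
t 15.14 tcp [0.4764 0.292  0.1364] f [-0.5  0.4 -0.2] m [0.02 0.04 0.03] w 0.0851 g 0.0
t 15.77 tcp [0.4764 0.2914 0.1362] f [ 0.1 -1.4  1.6] m [-0.22 -0.   -0.04] w 0.017 g 88.6
[1.29257375e-04 9.93839659e-01 1.10827317e-01 1.44618528e-04]
t 17.26 tcp [0.476  0.2917 0.2397] f [-0.4 -1.2 -5.2] m [ 0.   -0.03 -0.  ] w 0.0168 g 87.9
```

View pics/w4c.png

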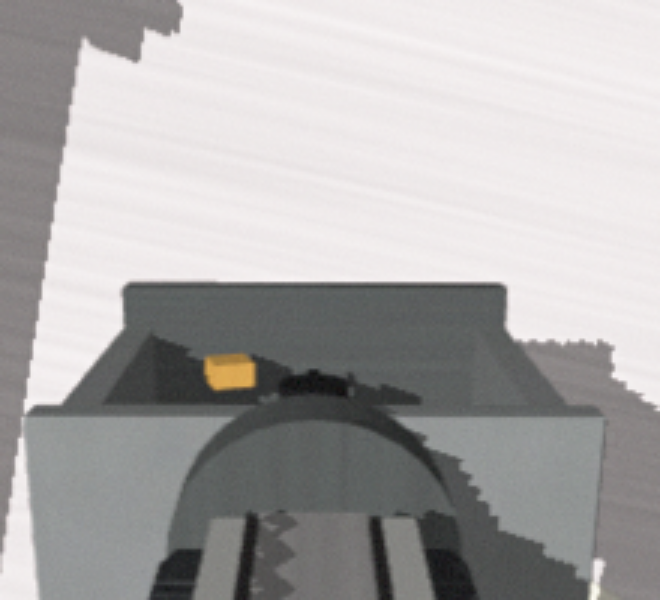

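The crop shows the brass tab at (230,372), which is full-image (227,184), and the black pointer tip at (315,383). So the tab is on the +y side, as it should be.

```bash
cat >> h.py <<'E'
def gaugepts(bot,im,d,c,s,H=.1362):
    q=s["tcp_rot"];Rt=R.from_quat([q[1],q[2],q[3],q[0]]).as_matrix()
    P=(cloud(d,c)-s["tcp_pos"])@Rt; return np.dstack([P[...,0],-P[...,1],H-P[...,2]])
def read(bot,n=3,verbose=True):
    ta,pa=[],[]
    for i in range(n):
        s=bot.sense();im,d,c=snap(bot,"wrist");G=gaugepts(bot,im,d,c,s)
        f=im.astype(int);x,y,z=[G[...,k] for k in range(3)]
        box=(np.abs(y)<.045)&(z<.06)&(z>.004)&(np.abs(x-.01)<.025)
        br=box&(f[...,0]-f[...,2]>60)
        ang=np.arctan2(y,.084-z); rr=np.hypot(y,.084-z)
        a=ang[br];lo,hi=np.percentile(a,[2,98]);ta.append([(lo+hi)/2,a.mean(),np.median(x[br]),rr[br].mean(),br.sum(),hi-lo])
        k=box&(f.max(2)<35)&(x>.0)&(rr<.064)&(rr>.03)&(np.abs(ang)<.5)
        pa.append([np.median(ang[k]),k.sum(),np.median(x[k]),np.median(rr[k])])
    ta=np.mean(ta,0);pa=np.mean(pa,0)
    if verbose: print("tab mid,mean,x,r,n,width",ta.round(4),"pointer ang,n,x,r",pa.round(4))
    return ta,pa
E
python3 - <<'E'
from h import *
from cell import bot
read(bot)
s=bot.sense();im,d,c=snap(bot,"wrist");G=gaugepts(bot,im,d,c,s)
f=im.astype(int)
for v in (180,184,186,188,190): print(v,[(u,f[v,u].max(),*(G[v,u]*1000).round(0)) for u in range(240,272,4)])
fr=G[(G[...,2]>.092)&(G[...,2]<.106)&(np.abs(G[...,1])<.06)]
bs=G[(G[...,2]>.002)&(G[...,2]<.013)&(np.abs(G[...,1])<.07)]
for p in (fr,bs): print(len(p),np.percentile(p,[1,50,99],axis=0).round(4).tolist(),cv2.minAreaRect((p[:,:2]*1000).astype(np.float32)))
E
```

```text
tab mid,mean,x,r,n,width [3.272e-01 3.357e-01 6.000e-03 6.570e-02 1.760e+02 1.477e-01] pointer ang,n,x,r [5.700000e-03 1.206667e+02 8.300000e-03 4.150000e-02]
180 [(240, np.int64(78), np.float64(5.0), np.float64(12.0), np.float64(7.0)), (244, np.int64(99), np.float64(4.0), np.float64(9.0), np.float64(6.0)), (248, np.int64(98), np.float64(4.0), np.float64(6.0), np.float64(6.0)), (252, np.int64(99), np.float64(4.0), np.float64(2.0), np.float64(6.0)), (256, np.int64(97), np.float64(5.0), np.float64(-1.0), np.float64(7.0)), (260, np.int64(95), np.float64(4.0), np.float64(-4.0), np.float64(7.0)), (264, np.int64(98), np.float64(4.0), np.float64(-7.0), np.float64(7.0)), (268, np.int64(94), np.float64(4.0), np.float64(-10.0), np.float64(7.0))]
184 [(240, np.int64(47), np.float64(1.0), np.float64(12.0), np.float64(7.0)), (244, np.int64(55), np.float64(1.0), np.float64(9.0), np.float64(7.0)), (248, np.int64(95), np.float64(1.0), np.float64(6.0), np.float64(6.0)), (252, np.int64(48), np.float64(1.0), np.float64(3.0), np.float64(6.0)), (256, np.int64(37), np.float64(7.0), np.float64(-1.0), np.fl
[... 1694 characters left out ...]
64(2.0), np.float64(46.0)), (256, np.int64(34), np.float64(8.0), np.float64(-0.0), np.float64(48.0)), (260, np.int64(29), np.float64(8.0), np.float64(-3.0), np.float64(48.0)), (264, np.int64(16), np.float64(8.0), np.float64(-6.0), np.float64(45.0)), (268, np.int64(56), np.float64(-4.0), np.float64(-10.0), np.float64(7.0))]
7537 [[-0.0196, -0.0485, 0.0947], [0.0056, 0.0003, 0.1006], [0.0224, 0.0499, 0.1044]] ((1.276071548461914, 0.6160392761230469), (44.16002655029297, 100.73152160644531), 0.10611174255609512)
4279 [[-0.0071, -0.0469, 0.0028], [0.0118, -0.0014, 0.0066], [0.0244, 0.0483, 0.01]] ((8.532953262329102, 0.6525688171386719), (99.48430633544922, 32.10847091674805), 89.90826416015625)
```

```bash
cat >> h.py <<'E'
C0=np.array([.597,-.2449,.05]);YAW=.1765;RT=.045;H=.1362
def pose(a,p=0.,c0=C0,x0=0.):
    X=np.array([np.cos(YAW),np.sin(YAW),0]);Y=np.array([-X[1],X[0],0]);Z=np.array([0,0,1.])
    n=np.cos(a)*Z+np.sin(a)*Y;t=np.cos(a)*Y-np.sin(a)*Z
    return c0+(RT+H-p)*n-RT*a*t+x0*X, quat(np.c_[X,-t,-n])
def lean(s):
    q=s["tcp_rot"];m=R.from_quat([q[1],q[2],q[3],q[0]]).as_matrix();n=-m[:,2]
    X=np.array([np.cos(YAW),np.sin(YAW),0]);Y=np.array([-X[1],X[0],0]);return np.arctan2(n@Y,n[2]),n@X
E
python3 - <<'E'
from h import *
from cell import bot
for a in (0,.16,.33):
    p,q=pose(a);j=bot.ik(p,q);print(p.round(3),None if j is None else np.round(j,2).tolist())
p,q=pose(0,-.04)
bot.servo_line([.4761,.2918,.30],velocity=.15)
bot.servo_line([p[0],p[1],.30],q,velocity=.22)
bot.servo_line(p,q,velocity=.1);bot.pause(.2);s=info(bot);f0=s["ft_force"][2]
for k in np.arange(-.008,.006,.001):
    p,q=pose(0,k);bot.servo_line(p,q,velocity=.06 if k<-.007 else .02);s=bot.sense()
    if s["ft_force"][2]-f0>6: break
print("press",k);s=info(bot);print(lean(s));read(bot,1)
E
```

```text
[ 0.597 -0.245  0.231] [-0.39, 0.46, 1.01, 1.51, -0.4, 1.38, -0.75]
[ 0.593 -0.223  0.23 ] [-0.49, 0.33, 0.91, 1.62, -0.13, 1.24, -0.98]
[ 0.589 -0.201  0.226] [-0.58, 0.23, 0.8, 1.72, 0.15, 1.14, -1.25]
t 21.35 tcp [ 0.5973 -0.2452  0.272 ] f [-0.3  0.6 -5.4] m [-0.01  0.01  0.01] w 0.0169 g 87.9
press 0.0010000000000000009
t 24.28 tcp [ 0.5972 -0.245   0.2312] f [-1.4  0.4  1.9] m [ 0.27  0.32 -0.02] w 0.0167 g 89.0
(np.float64(0.00018836775427786244), np.float64(-0.0009983626035495613))
tab mid,mean,x,r,n,width [3.282e-01 3.359e-01 5.900e-03 6.570e-02 1.780e+02 1.527e-01] pointer ang,n,x,r [6.20e-03 1.27e+02 8.00e-03 4.18e-02]
```

Contact came at the expected height (TCP z 0.231). Next I rock it along the rolling arc.

Run:
```python
from h import *
from cell import bot
for a in np.linspace(.04,.32,8):
    p,q=pose(a,.0015);bot.servo_line(p,q,velocity=.05)
    if abs(a-.16)<.001: print(lean(info(bot)))
p,q=pose(.32,.0025);bot.servo_line(p,q,velocity=.03)
bot.pause(2.0);s=info(bot);print(lean(s),np.array(p).round(4));read(bot)
im,d,c=snap(bot,"wrist","pics/w5.png");cv2.imwrite("pics/w5c.png",cv2.resize(im[60:260,150:370,::-1],None,fx=3,fy=3))
```

```text
t 25.37 tcp [ 0.5945 -0.2242  0.2303] f [-0.2  0.3  6.3] m [-0.11  0.08  0.03] w 0.0168 g 89.6
(np.float64(0.1617531865178798), np.float64(-0.0034030598727473097))
t 28.65 tcp [ 0.5915 -0.2018  0.2265] f [-2.4  4.7 11.3] m [ 0.82  0.53 -0.08] w 0.0171 g 90.8
(np.float64(0.31867097027549823), np.float64(-0.004589827330041359)) [ 0.5895 -0.203   0.2242]
tab mid,mean,x,r,n,width [3.392000e-01 3.564000e-01 6.700000e-03 6.600000e-02 1.343333e+02
 1.567000e-01] pointer ang,n,x,r [3.338000e-01 1.116667e+02 8.000000e-03 4.160000e-02]
```

View pics/w5c.png

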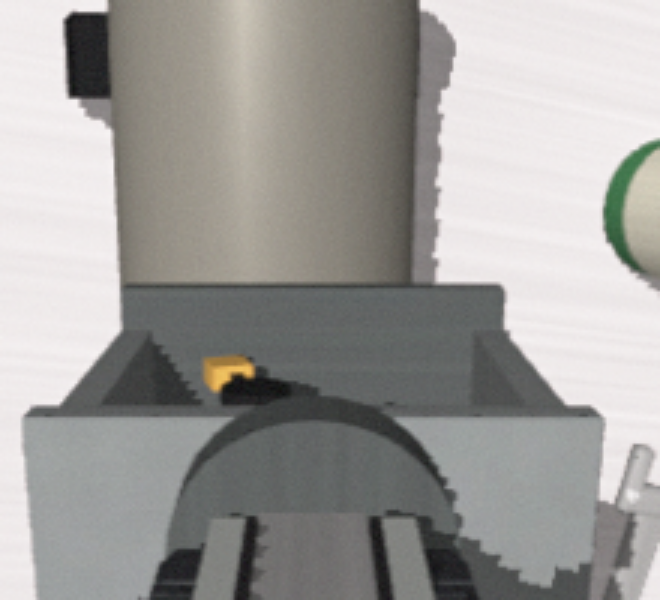

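The tab is at crop (228,372), with the pointer tip now on it, its end near (235,390). The frame's edges in the image have not moved, so the grip has not slipped. I zoom in for the fine comparison.

Run:
```python
from h import *
from cell import bot
class B: pass
out=[]
for n in ("w4","w5"):
    D=np.load(f"pics/{n}.npz");im=D["im"];c=dict(D);M=c["cam_to_world"]
    # cam->tool constant (from hand-eye): tool->gauge
    s=bot.sense();q=s["tcp_rot"];T=np.eye(4);T[:3,:3]=R.from_quat([q[1],q[2],q[3],q[0]]).as_matrix();T[:3,3]=s["tcp_pos"]
    E=np.linalg.inv(T)@np.array(bot.get_calibration("wrist")["cam_to_world"]); c["cam_to_world"]=E
    P=cloud(D["d"],c);G=np.dstack([P[...,0],-P[...,1],H-P[...,2]]);y,z=G[...,1],G[...,2]
    ang=np.arctan2(y,.084-z);rr=np.hypot(y,.084-z);f=im.astype(int)
    roi=np.zeros(y.shape,bool);roi[170:205,205:300]=1
    br=roi&(f[...,0]-f[...,2]>60)&(rr<.075)&(G[...,0]>0)
    top=br&(np.abs(rr-.060)<.002)
    print(n,"brass",br.sum(),"top face",top.sum(),np.percentile(ang[top],[2,50,98]).round(4))
    for lo,hi in ((.045,.05),(.05,.055),(.055,.059),(.059,.063)):
        k=roi&(f.max(2)<60)&(G[...,0]>.003)&(rr>lo)&(rr<hi)&(z>.015)
        if k.sum():print("  ptr r",lo,k.sum(),np.percentile(ang[k],[5,50,95]).round(3),"x",np.median(G[k][:,0]).round(4),"v,u",np.array(np.nonzero(k)).mean(1).round(1))
    for nm in ("frame",): 
        p=G[(z>.092)&(z<.106)&(np.abs(y)<.06)];print("  frame y",np.percentile(p[:,1],[.5,99.5]).round(4))
    out.append(cv2.resize(im[172:200,205:275,::-1],None,fx=10,fy=10,interpolation=cv2.INTER_NEAREST))
cv2.imwrite("pics/zoom.png",np.vstack(out))
```

```text
w4 brass 166 top face 7 [0.2796 0.3504 0.3844]
  ptr r 0.045 37 [-0.111  0.028  0.153] x 0.0084 v,u [185.6 254.3]
  ptr r 0.055 5 [0.001 0.023 0.034] x 0.0069 v,u [183.8 254.4]
  ptr r 0.059 2 [0.012 0.023 0.034] x 0.0067 v,u [183. 254.]
  frame y [-0.0484  0.0507]
w5 brass 128 top face 12 [0.2658 0.3431 0.4174]
  ptr r 0.045 35 [0.218 0.328 0.446] x 0.008 v,u [186.9 233.8]
  ptr r 0.05 2 [0.356 0.375 0.393] x 0.008 v,u [186.  229.5]
  ptr r 0.055 2 [0.329 0.335 0.341] x 0.0065 v,u [185.  229.5]
  ptr r 0.059 1 [0.348 0.348 0.348] x 0.0062 v,u [185. 228.]
  frame y [-0.0482  0.0509]
```

View pics/zoom.png

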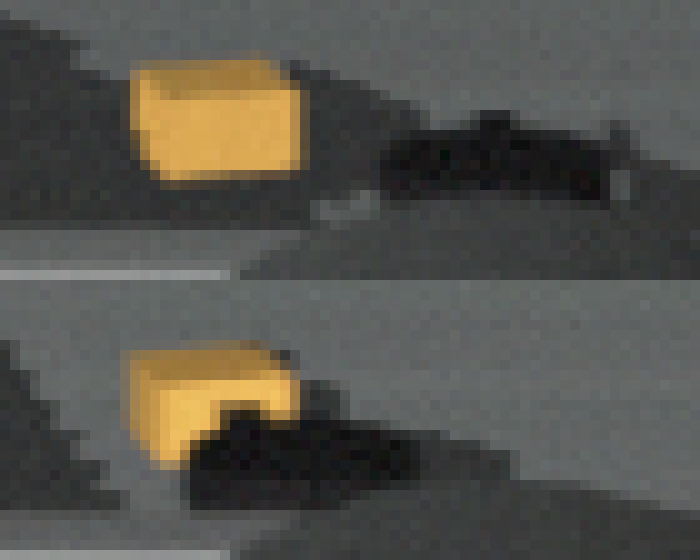

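The zoom's upper row is upright: pointer tip at u≈254.5, tab at u 218–235. The lower row is tilted: tip at u≈229, over the tab's right middle. I check the brass depth values and cast rays to get the difference.

Run:
```python
from h import *
from cell import bot
s=bot.sense();q=s["tcp_rot"];T=np.eye(4);T[:3,:3]=R.from_quat([q[1],q[2],q[3],q[0]]).as_matrix();T[:3,3]=s["tcp_pos"]
E=np.linalg.inv(T)@np.array(bot.get_calibration("wrist")["cam_to_world"])
D=np.load("pics/w4.npz");im=D["im"].astype(int);c=dict(D);c["cam_to_world"]=E
P=cloud(D["d"],c);G=np.dstack([P[...,0],-P[...,1],H-P[...,2]])*1000
for v in (179,180,182,184,186,188):
    print(v,[(u,*G[v,u].round(1).tolist(),round(float(np.hypot(G[v,u,1],84-G[v,u,2])),1)) for u in (219,223,227,231,234)])
def onx(uv,x):
    o,r=rays(uv,c);p=o+r*((x-o[0])/r[:,0])[:,None];return np.c_[p[:,0],-p[:,1],H-p[:,2]]*1000
cam=np.array([E[0,3],-E[1,3],H-E[2,3]])*1000;print("cam in gauge",cam)
print("tip0 (254.5,183.5):",onx([[254.5,183.5]],.006),"tip1 (228.9,185):",onx([[228.9,185.]],.006))
def proj(p):
    p=np.array(p,float)/1000;t=np.c_[p[:,0],-p[:,1],H-p[:,2]]
    Ei=np.linalg.inv(E);return cv2.projectPoints(t,cv2.Rodrigues(Ei[:3,:3])[0],Ei[:3,3],c["intrinsics"],c["distortion"])[0][:,0]
def pt(r,a,x,w=0): return [x,r*np.sin(a)+w*np.cos(a),84-r*np.cos(a)+w*np.sin(a)]
print("tip pred 0,.3187:",proj([pt(60,0,6),pt(60,.3187,6),pt(58,0,6),pt(58,.3187,6)]).round(1).tolist())
```

```text
179 [(219, 8.2, 27.6, 18.6, 71.0), (223, 8.5, 24.5, 19.5, 69.0), (227, 8.3, 21.6, 19.0, 68.5), (231, 8.2, 18.6, 18.7, 67.9), (234, 5.2, 17.1, 6.9, 78.9)]
180 [(219, 7.6, 27.6, 19.3, 70.4), (223, 8.3, 24.3, 22.0, 66.6), (227, 8.3, 21.4, 22.0, 65.6), (231, 8.4, 18.4, 22.2, 64.5), (234, 8.2, 16.2, 21.4, 64.7)]
182 [(219, 5.9, 27.7, 18.5, 71.1), (223, 7.7, 24.0, 25.5, 63.2), (227, 7.7, 21.1, 25.3, 62.4), (231, 7.2, 18.3, 23.4, 63.4), (234, 7.0, 16.1, 22.8, 63.3)]
184 [(219, 4.3, 27.8, 18.3, 71.3), (223, 6.0, 24.1, 24.8, 63.9), (227, 6.0, 21.2, 24.9, 62.8), (231, 5.2, 18.5, 21.8, 64.9), (234, 5.8, 16.1, 23.9, 62.2)]
186 [(219, 2.6, 27.9, 18.1, 71.5), (223, 4.9, 24.1, 26.1, 62.7), (227, 4.6, 21.2, 25.3, 62.4), (231, 4.0, 18.4, 23.0, 63.7), (234, 3.9, 16.2, 22.8, 63.3)]
188 [(219, -1.8, 29.0, 8.2, 81.2), (223, 3.5, 24.0, 26.8, 62.1), (227, 3.4, 21.1, 26.4, 61.4), (231, 2.5, 18.4, 23.1, 63.7), (234, 2.6, 16.2, 23.6, 62.5)]
cam in gauge [ 71.53124998   1.12348836 263.72881421]
tip0 (254.5,183.5): [[ 6.          0.97902467 23.2596273 ]] tip1 (228.9,185): [[ 6.         19.60434021 27.4553348 ]]
tip pred 0,.3187: [[255.8, 183.8], [230.0, 184.8], [255.8, 184.5], [230.7, 185.5]]
```

```bash
cat > tab.py <<'E'
from h import *
from cell import bot
s=bot.sense();q=s["tcp_rot"];T=np.eye(4);T[:3,:3]=R.from_quat([q[1],q[2],q[3],q[0]]).as_matrix();T[:3,3]=s["tcp_pos"]
E=np.linalg.inv(T)@np.array(bot.get_calibration("wrist")["cam_to_world"])
D=np.load("pics/w4.npz");im=D["im"].astype(float);c=dict(D);c["cam_to_world"]=E
def cross(p,u0,level):  # first falling crossing going in index order
    for i in range(len(p)-1):
        if (p[i]-level)*(p[i+1]-level)<=0: return u0+i+(p[i]-level)/(p[i]-p[i+1])
ed=[]
for v in range(183,189):
    row=im[v,:,0]-im[v,:,2];b=row[225:232].mean();bg=row[239:243].mean()
    ur=cross(row[229:242],229,(b+bg)/2)
    rr=im[v,:,0];b=rr[225:232].mean()
    print(v,"R:",rr[214:226].astype(int).tolist(),"ur",round(ur,2),"ul",round(cross(rr[226:212:-1],0,b*.86)*-1+226,2))
    ed.append((ur,v))
ed=np.array(ed)
for bias in (1.0,1.3):
  for r in (60,61,62,63):
    th=.32
    for _ in range(8):
        z=(84-r*np.cos(th)-5*np.sin(th))/1000
        o,d=rays(ed+[bias,0],c);t=(H-z-o[2])/d[:,2];y=-(o[1]+d[:,1]*t)*1000;x=(o[0]+d[:,0]*t)*1000
        th=np.arcsin((y.mean()+5*np.cos(th))/r)
    print(bias,r,round(th,4),"y",y.round(2),"x",x.round(1))
E
python3 tab.py
```

```text
183 R: [48, 50, 44, 67, 161, 214, 214, 218, 220, 220, 222, 221] ur 234.52 ul 218.51
184 R: [48, 47, 46, 65, 154, 211, 219, 213, 218, 219, 221, 221] ur 234.53 ul 218.61
185 R: [53, 49, 53, 56, 101, 173, 211, 214, 220, 219, 219, 220] ur 234.54 ul 219.4
186 R: [51, 49, 47, 51, 85, 165, 217, 218, 219, 219, 221, 221] ur 234.53 ul 219.44
187 R: [52, 53, 52, 47, 69, 152, 213, 217, 220, 221, 221, 222] ur 234.53 ul 219.62
188 R: [50, 53, 51, 53, 47, 88, 166, 212, 222, 220, 221, 220] ur 234.3 ul 220.48
1.0 60 0.3335 y [14.86 14.87 14.87 14.9  14.9  15.08] x [7.  6.3 5.5 4.7 4.  3.2]
1.0 61 0.3289 y [14.92 14.93 14.93 14.95 14.96 15.14] x [6.8 6.  5.2 4.5 3.7 2.9]
1.0 62 0.3246 y [14.98 14.99 14.99 15.01 15.02 15.2 ] x [6.5 5.7 4.9 4.2 3.4 2.6]
1.0 63 0.3203 y [15.04 15.05 15.05 15.07 15.08 15.26] x [6.2 5.4 4.7 3.9 3.1 2.3]
1.3 60 0.3298 y [14.65 14.66 14.66 14.68 14.68 14.87] x [7.  6.3 5.5 4.7 4.  3.2]
1.3 61 0.3253 y [14.71 14.71 14.71 14.74 14.74 14.92] x [6.7 6.  5.2 4.4 3.7 2.9]
1.3 62 0.3209 y [14.76 14.77 14.77 14.79 14.8  14.98] x [6.5 5.7 4.9 4.2 3.4 2.6]
1.3 63 0.3167 y [14.82 14.83 14.83 14.85 14.86 15.04] x [6.2 5.4 4.7 3.9 3.1 2.3]
```

Run:
```python
from h import *
from cell import bot
im=np.mean([bot.grab_frame("wrist")[0].astype(float) for _ in range(4)],0)
np.save("pics/avg.npy",im)
w4=np.load("pics/w4.npz")["im"].astype(float)
for v in (182,183,184): print("w4",v,w4[v,246:264].max(1).astype(int).tolist())
for v in (183,184,185,186): print("now",v,im[v,220:240,0].astype(int).tolist())
s=info(bot);print(lean(s))
```

```text
w4 182 [82, 95, 104, 99, 101, 101, 100, 100, 101, 100, 95, 99, 95, 99, 102, 100, 103, 100]
w4 183 [60, 78, 99, 98, 97, 93, 75, 44, 47, 41, 74, 95, 100, 96, 98, 95, 95, 97]
w4 184 [53, 71, 93, 86, 81, 70, 52, 25, 20, 23, 50, 73, 79, 85, 91, 91, 99, 96]
now 183 [198, 224, 234, 235, 236, 236, 236, 236, 237, 238, 237, 239, 239, 229, 162, 66, 49, 51, 55, 81]
now 184 [198, 224, 235, 236, 237, 236, 212, 156, 148, 137, 140, 201, 239, 230, 161, 64, 47, 50, 51, 75]
now 185 [199, 223, 235, 236, 237, 238, 199, 91, 50, 42, 52, 114, 176, 178, 122, 51, 43, 41, 49, 75]
now 186 [197, 224, 235, 237, 239, 238, 196, 80, 23, 18, 21, 41, 65, 68, 47, 24, 24, 24, 28, 34]
t 29.05 tcp [ 0.5915 -0.2018  0.2265] f [-2.3  4.5 12.7] m [ 0.77  0.57 -0.1 ] w 0.017 g 90.8
(np.float64(0.31868278452080556), np.float64(-0.004641265257225562))
```

```bash
cat > fine.py <<'E'
import sys
exec(open("tab.py").read().split("def cross")[0])
def proj(p):
    p=np.array(p,float)/1000;t=np.c_[p[:,0],-p[:,1],H-p[:,2]]
    Ei=np.linalg.inv(E);return cv2.projectPoints(t,cv2.Rodrigues(Ei[:3,:3])[0],Ei[:3,3],c["intrinsics"],c["distortion"])[0][:,0]
def pt(r,a,x,w=0): return [x,r*np.sin(a)+w*np.cos(a),84-r*np.cos(a)+w*np.sin(a)]
def show():
    for r in (61,62):
        k=proj([pt(59,.32,6),pt(r,.32,6,-5),pt(r,.32,6,5),pt(r+10,.32,6,5)]);print("match r",r,"tip,inner,outer,outer-low u:",k[:,0].round(2),"v",k[:,1].round(1),"inner-tip",(k[1,0]-k[0,0]).round(2))
def edge(p,u0):
    g=np.abs(np.diff(cv2.GaussianBlur(p.reshape(1,-1),(3,1),0).ravel()));i=g.argmax();a=max(i-2,0);w=g[a:i+3];return u0+a+.5+(w*np.arange(len(w))).sum()/w.sum()
def half(p,u0):
    l=(p[0]+p[-1])/2;i=np.nonzero((p[:-1]-l)*(p[1:]-l)<=0)[0][0];return u0+i+(p[i]-l)/(p[i]-p[i+1])
def ref(im,n):
    g=im.mean(2);print(n,"frame L/R",*[round(np.mean([edge(g[v,a:b],a) for v in (200,203,206)]),2) for a,b in ((150,168),(341,359))],"base L/R",*[round(np.mean([edge(g[v,a:b],a) for v in (158,160,162)]),2) for a,b in ((183,200),(310,326))])
def tip(im,n):
    rb=im[...,0];l=half(rb[185,224:230],224);r=half(rb[185,229:233],229);e=half(im[183,231:238,0],231);print(n,"tip L,R,mid",round(l,2),round(r,2),round((l+r)/2,2),"inner edge",round(e,2),"diff",round(e-(l+r)/2,2))
E
cat > fine2.py <<'E'
exec(open("fine.py").read())
show();ref(im,"w4");a=np.load("pics/avg.npy");ref(a,"now");tip(a,"now")
p,q=pose(.327,.0025);bot.servo_line(p,q,velocity=.02);bot.pause(1.8)
a=np.mean([bot.grab_frame("wrist")[0].astype(float) for _ in range(4)],0);np.save("pics/avg2.npy",a)
print(lean(info(bot)));ref(a,"new");tip(a,"new")
print(a[183:187,222:237,0].astype(int).tolist())
E
python3 fine2.py
```

```text
match r 61 tip,inner,outer,outer-low u: [230.22 236.14 222.86 219.83] v [185.2 183.9 185.1 181.7] inner-tip 5.92
match r 62 tip,inner,outer,outer-low u: [230.22 235.78 222.55 219.54] v [185.2 183.6 184.7 181.4] inner-tip 5.56
w4 frame L/R 156.42 350.6 base L/R 190.41 318.46
now frame L/R 156.97 351.03 base L/R 189.73 317.82
now tip L,R,mid 226.55 230.92 228.73 inner edge 234.18 diff 5.45
t 31.3 tcp [ 0.5914 -0.2009  0.2263] f [-1.8  4.7 12.3] m [ 0.77  0.63 -0.11] w 0.0171 g 90.6
(np.float64(0.3255779059033539), np.float64(-0.004631557852420856))
new frame L/R 156.99 351.03 base L/R 189.51 317.85
new tip L,R,mid 225.98 230.4 228.19 inner edge 234.17 diff 5.98
[[234, 236, 237, 237, 237, 236, 236, 236, 236, 238, 238, 229, 161, 67, 49], [235, 236, 237, 236, 208, 156, 148, 142, 190, 238, 240, 227, 159, 64, 45], [235, 236, 236, 220, 140, 61, 50, 47, 97, 192, 224, 183, 120, 51, 41], [236, 239, 239, 222, 147, 47, 17, 18, 31, 70, 87, 65, 46, 20, 23]]
```

The tip-to-tab offset is now 6.0 px, against 5.6–5.9 px expected for a match. That puts the pointer within about 0.005 rad of the tab. The base is pressed on the tube with about 17 N and the arm is still, so I hand in.

Run:
```python
from h import *
from cell import bot
info(bot);print(bot.close_job())
```

```text
t 31.3 tcp [ 0.5914 -0.2009  0.2263] f [-1.8  4.7 12.3] m [ 0.77  0.63 -0.11] w 0.0171 g 90.6
the job is handed in; nothing more can be done
None
```

The job is handed in at 31.3 s with no verdict returned: the roll lies flat on the black mat, and the gauge is held still by its post with its base pressed on the tube at about 17 N. By my measurement the pointer is within about 0.005 rad of the set tab.

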